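# Line up the paint jars from pale to dark

## Task

Set the four paint jars out on the wooden board in order of shade, one standing upright and centred on each white circle, with the palest jar next to the red cup and each one darker than the last, so that the darkest ends up next to the blue tape roll. Leave the cup and the tape roll where they are, and let go of all the jars.

Things in the scene. Friction and masses are not known exactly. Their poses are not given: they have to be found in the camera images.
- jar_cream_mid (a point): Loose closed paint jar, palest: pale cream. Upright cylinder 48 mm in diameter (lid 46 mm, the top 13 mm of the height), 56 mm high, about 100 g, body and lid in the paint's colour with a thin white band low down. The point is the jar's centre, 28 mm above its underside; z is up the jar's axis. It starts upright on the table (z = 0).
- jar_yellow_mid (a point): Loose closed paint jar, second: strong golden yellow. Upright cylinder 48 mm in diameter (lid 46 mm, the top 13 mm of the height), 56 mm high, about 100 g, body and lid in the paint's colour with a thin white band low down. The point is the jar's centre, 28 mm above its underside; z is up the jar's axis. It starts upright on the table (z = 0).
- jar_brown_mid (a point): Loose closed paint jar, third: mid reddish brown. Upright cylinder 48 mm in diameter (lid 46 mm, the top 13 mm of the height), 56 mm high, about 100 g, body and lid in the paint's colour with a thin white band low down. The point is the jar's centre, 28 mm above its underside; z is up the jar's axis. It starts upright on the table (z = 0).
- jar_umber_mid (a point): Loose closed paint jar, darkest: near-black umber. Upright cylinder 48 mm in diameter (lid 46 mm, the top 13 mm of the height), 56 mm high, about 100 g, body and lid in the paint's colour with a thin white band low down. The point is the jar's centre, 28 mm above its underside; z is up the jar's axis. It starts upright on the table (z = 0).
- mark_1: Mark 1 of 4, counted from the robot's left (+y) to its right: a flat white circle with a black rim, 64 mm across, printed on a fixed wooden board 340 x 100 mm and 12 mm thick. Origin at the circle's centre on the board's top face (12 mm above the table), where a jar's underside goes. The marks lie 85 mm apart along the board's long middle line; y points along the row to the robot's left, x across it.
- mark_2: Mark 2 of 4, counted from the robot's left (+y) to its right: a flat white circle with a black rim, 64 mm across, printed on a fixed wooden board 340 x 100 mm and 12 mm thick. Origin at the circle's centre on the board's top face (12 mm above the table), where a jar's underside goes. The marks lie 85 mm apart along the board's long middle line; y points along the row to the robot's left, x across it.
- mark_3: Mark 3 of 4, counted from the robot's left (+y) to its right: a flat white circle with a black rim, 64 mm across, printed on a fixed wooden board 340 x 100 mm and 12 mm thick. Origin at the circle's centre on the board's top face (12 mm above the table), where a jar's underside goes. The marks lie 85 mm apart along the board's long middle line; y points along the row to the robot's left, x across it.
- mark_4: Mark 4 of 4, counted from the robot's left (+y) to its right: a flat white circle with a black rim, 64 mm across, printed on a fixed wooden board 340 x 100 mm and 12 mm thick. Origin at the circle's centre on the board's top face (12 mm above the table), where a jar's underside goes. The marks lie 85 mm apart along the board's long middle line; y points along the row to the robot's left, x across it.
- cup: Red open cup, 68 mm across the rim, 80 mm high, loose on the table just beyond one end of the board, 110 mm from the centre of the nearest mark (either end). Origin at the centre of its underside. Not to be moved.
- tape: Blue roll of tape lying flat, 84 mm across with a 60 mm hole, 24 mm high, loose on the table beyond the other end of the board, 110 mm from the centre of the nearest mark. Origin at the centre of its underside. Not to be moved.
Things that resemble listed ones, but are neither listed nor needed, are in the scene too. What is shaped like the part that bears jar_brown_mid but purple or turquoise is not meant.

How it is judged:
By the outcome, as a careful person would: the job done as asked, in the order asked, and still so for the second after the job is handed in, with the robot touching nothing.
It also fails if it takes over 93 s, if anything falls off the work surface, if the arm or the gripper's body presses on something with over 40 N, if the wrist force passes 120 N, or if a joint passes its speed limit or range.

## Robot

A 6-joint arm with a two-finger parallel gripper is mounted at the origin on the work surface. World frame = base frame: x ahead of the robot, y to its left, z up, the work surface at z = 0. Lengths are in mm, angles in rad, forces in N, time in s.
With the tool pointing down it reaches from about 350 to 875 mm from the base axis. Payload 15.5 kg.
Tool frame: the origin (TCP) lies at the very end of the fingers, on their centre line; the grasp point (between the pads) lies 19 mm behind it; z points along the fingers, y is the line along which they close (so a half turn about z gives the same grasp; the last joint's range is limited). The gripper opens to 85 mm and grips with 20 to 120 N. Pads are 22 mm wide; open, the fingers measure 114 mm over their backs; the gripper's body (76 mm by 85 mm) begins 54 mm behind the grasp point. The pads swing forward as they close: fully open they stand 13 mm farther back than shut.
Start: joints at [1.133, 0.494, 1.345, -0, 1.302, -0.096], TCP at [209.485, 588.848, 231.277] pointing down, gripper open.
Joint ranges: [-2.91, 2.91], [-0.82, 2.16], [0.22, 2.67], [-1.22, 4.37], [0.12, 2.79], [-3.08, 3.08]. Speed limits (rad/s): [1.89, 1.89, 2.57, 3.01, 3.01, 3.01].

## Interface

Orientations are given as a rotation vector (axis times angle).
In Python, from station import monitor, viewer, robot gives the robot as it stands.
- The arm moves only by the tool send_rows, never from a script. Its argument "commands" is a list of rows, each a list of 7 numbers: the turn, a rotation vector about the tool's x, y, z in rad, then the shift along the tool's x, y, z in mm, then the gripper command: -1 is fully open, 1 is shut, values between are in proportion. In form: [[rx, ry, rz, tx, ty, tz, fingers], ...]. A call has 1 to 5 rows; each row is the pose to reach, as a shift and turn from the pose commanded when the call began, along the tool's axes at that moment; what a row does not reach only later rows make up. A row lasts 1/8 s, in which the tool goes at most 62.5 mm and 10.7 degrees, less where a joint would pass 70% of its speed; a pose out of reach is approached as far as the arm can. A call with a gripper value outside its range is refused whole. The fingers move at their own pace and stop on an object; the grip force is fixed at half the most. Time passes only in rows, so rows that repeat a pose let the fingers close. It gives the time, the measured TCP pose, the force, the opening and the grip force at its end, in the units of the state.
- monitor.get_obs(): the state, without advancing time (a new reading comes with each control period).
- viewer.read_camera(name): name is "side" or "top"; returns the picture (384x512x3 uint8, blue, green, red); there is no depth.
- viewer.calibration(name): a dict with "vertical_fov" (degrees; the focal length in pixels is half the picture's height over the tangent of half this angle, whatever the lens; pixels are square), "cx", "cy" (the principal point, pixels), "world_from_camera" (4x4, takes a point from camera to world coordinates). Camera axes: x right, y up, looking along -z (the intrinsics and any distortion apply to the point x, -y, -z); pixel columns grow to the right and rows downward; lengths in mm; the calibration is good to about 2 mm. A picture is of the moment at which its call begins. calibration takes no time and is no camera call.
- robot.job_done(): hands the job in; it is judged then, once.
The state is a dict: "time": time; "qpos": joint angles; "joint_vel": joint speeds; "joint_efforts": joint torques, N m; "tcp_pos": TCP position; "eef_rot": TCP orientation; "contact_force": force on the tool from outside, world axes, zero at the start; "wrist_torque": the same for the moment, N m; "gripper_width": finger opening in mm; "grasp_force": force on a finger pad.
Only numpy, scipy, OpenCV 4.12 (cv2) and the standard library are available. Lean on these libraries where they do the work, as an engineer would, in place of code of your own. Each camera call takes 0.05 s, during which the arm holds its last target. There are 200 camera calls.

## Working session

There is one attempt and no reset: what is moved stays moved. The work goes in short steps, Python scripts to look and compute and a tool call to move; the robot and the scene stay as the last step left them, time stands still between calls to the robot, and variables do not carry over. Pictures are saved under pics/ and viewed, at most 14 in all, crops included, and the job is handed in when it is done.

Besides the shell and the picture viewer there is one more tool, called after "Emit:" as a command line: name --pt "numbers of a row" for each row, then --argument value for the rest. send_rows: Moves the arm, as the interface text tells. Its arguments: {"type":"object","properties":{"commands":{"type":"array","items":{"type":"array","items":{"type":"number"}}}},"required":["commands"]}

```bash
mkdir -p pics; python3 - <<'E'
from station import monitor, viewer, robot
import cv2
for n in("top","side"):
    cv2.imwrite(f"pics/{n}0.png",cv2.resize(viewer.read_camera(n),None,fx=1.5,fy=1.5)); print(n,viewer.calibration(n))
o=monitor.get_obs();print(o)
E
```

```text
top {'vertical_fov': 54.961049374476794, 'cx': 262.8163231959587, 'cy': 189.7620023573672, 'world_from_camera': array([[ 5.18697789e-03,  9.97146525e-01, -7.53120386e-02,
         4.54429102e+02],
       [-9.99309805e-01,  7.93904400e-03,  3.62889164e-02,
         6.54537547e+00],
       [ 3.67832724e-02,  7.50718288e-02,  9.96499479e-01,
         8.15872682e+02],
       [ 0.00000000e+00,  0.00000000e+00,  0.00000000e+00,
         1.00000000e+00]])}
side {'vertical_fov': 46.76899183421989, 'cx': 249.21145055919726, 'cy': 197.1639320679888, 'world_from_camera': array([[ 9.73570910e-01,  1.06458763e-01, -2.02054980e-01,
         2.64750944e+02],
       [-2.27824719e-01,  5.14634249e-01, -8.26587858e-01,
        -9.48200161e+02],
       [ 1.59868918e-02,  8.50775013e-01,  5.25286871e-01,
         6.74428093e+02],
       [ 0.00000000e+00,  0.00000000e+00,  0.00000000e+00,
         1.00000000e+00]])}
{'time': 0.1, 'qpos': array([ 1.13353428e+00,  4.94127188e-01,  1.34607390e+00,  7.50379754e-06,
        1.30252576e+00, -9.54968896e-02]), 'joint_vel': array([-0.00122191, -0.00193175,  0.00096426,  0.00039398, -0.00204549,
       -0.00060396]), 'joint_efforts': array([ 2.97091188e-03, -8.83589101e+01, -3.84568083e+01,  5.83351607e-05,
        5.22346105e-03,  1.34903834e-05]), 'tcp_pos': array([209.31935697, 588.55014796, 230.75446989]), 'eef_rot': array([-5.34185600e-01, -3.09553348e+00,  1.71559343e-03]), 'contact_force': array([-0.39899301, -0.09453328, -0.08595888]), 'wrist_torque': array([ 0.03425861, -0.05321837,  0.00613197]), 'grasp_force': 0.0, 'gripper_width': 85.2805270841454}
```

View pics/top0.png

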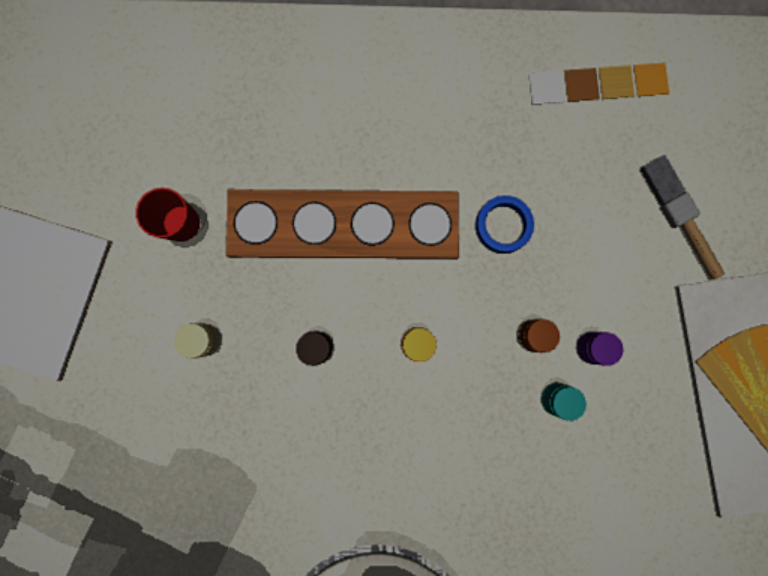

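View pics/side0.png

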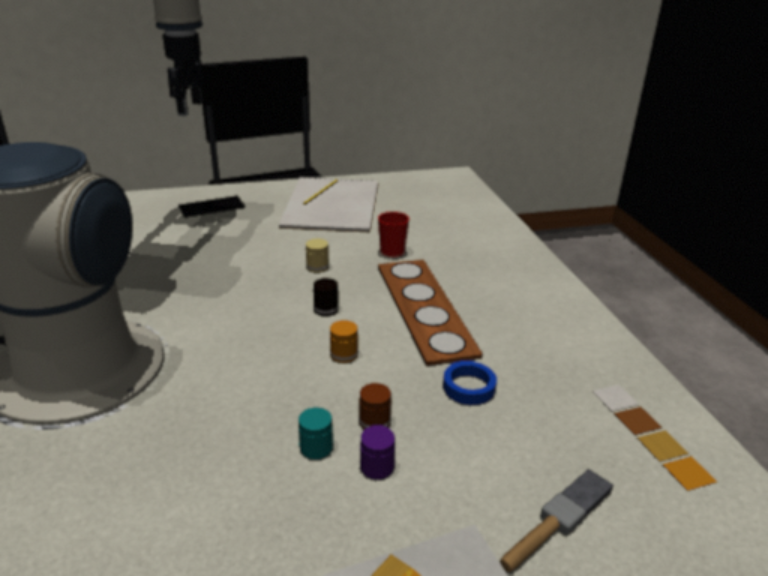

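The top view shows the red cup at (162,213) on the +y side and the tape at (505,224). The marks are at about (256/314/372/430, 222). The jars are cream (192,340), umber (314,348), yellow (419,344) and brown (541,335), with purple and turquoise decoys beside brown. That makes the order cream on mark 1, yellow on 2, brown on 3 and umber on 4. The side view agrees.

```bash
cat > h.py <<'E'
from station import monitor, viewer, robot
import numpy as np, cv2
from scipy.optimize import fsolve
def cam(n):
    c=viewer.calibration(n); f=192/np.tan(np.radians(c["vertical_fov"]/2)); return f,c["cx"],c["cy"],np.linalg.inv(c["world_from_camera"])
def proj(n,P):
    f,cx,cy,M=cam(n); P=np.atleast_2d(P)@M[:3,:3].T+M[:3,3]
    return np.c_[cx+f*P[:,0]/-P[:,2], cy+f*P[:,1]/P[:,2]]
def hullc(n,x,y,r,z0,z1):
    a=np.linspace(0,2*np.pi,60); pts=np.vstack([np.c_[x+r*np.cos(a),y+r*np.sin(a),0*a+z] for z in (z0,z1)])
    h=cv2.convexHull(proj(n,pts).astype(np.float32)); m=cv2.moments(h); return np.array([m["m10"]/m["m00"],m["m01"]/m["m00"]])
def solve(n,uv,r,z0,z1): return fsolve(lambda p:hullc(n,*p,r,z0,z1)-uv,[500,0])
def blobs(mask,amin=100):
    k,l,s,c=cv2.connectedComponentsWithStats(mask.astype(np.uint8)); return [(c[i],s[i,4]) for i in range(1,k) if s[i,4]>=amin]
def near(img,n,uv,R=22):  # blob by colour similarity to the pixel at uv
    u,v=map(int,uv); d=np.abs(img.astype(int)-np.median(img[v-3:v+4,u-3:u+4].reshape(-1,3),0)).max(2)
    m=d<R; k,l,s,c=cv2.connectedComponentsWithStats(m.astype(np.uint8)); i=l[v,u]; return c[i],s[i]
E
python3 - <<'E'
from h import *
im=viewer.read_camera("top")
for nm,uv,r,z in [("m1",(256,222),32,12),("m2",(314,222),32,12),("m3",(372,222),32,12),("m4",(430,223),32,12),("cream",(188,340),23,56),("umber",(314,348),23,56),("yellow",(419,344),23,56),("brown",(543,335),23,56),("purple",(609,349),23,56),("turq",(571,403),23,56)]:
    c,s=near(im,"top",np.array(uv)/1.5)
    print(nm,c.round(1),s,solve("top",c,r,z-.1,z).round(1))
E
```

```text
m1 [169.8 148. ] [157 136  26  25 518] [605.1 180.9]
m2 [208.9 148.2] [196 136  26  26 512] [605.6  96.1]
m3 [247.8 148.6] [235 136  26  26 506] [605.9  10.8]
m4 [286.3 148.9] [274 137  26  25 502] [606.1 -74.2]
cream [275.7 175.6] [     0      0    512    384 110525] [541.5 -47.7]
umber [208.3 232. ] [198 221  22  23 382] [424.8  89.5]
yellow [279.2 229.4] [269 219  22  22 358] [430.6 -55.2]
brown [362.  223.6] [352 213  21  22 359] [ 443.3 -227.1]
purple [404.2 232.2] [394 222  21  22 352] [ 425.8 -315.5]
turq [379.3 268.9] [369 258  22  23 368] [ 350.6 -261.8]h.py:12: RuntimeWarning: The iteration is not making good progress, as measured by the 
 improvement from the last ten iterations.
  def solve(n,uv,r,z0,z1): return fsolve(lambda p:hullc(n,*p,r,z0,z1)-uv,[500,0])
```

```bash
python3 - <<'E'
from h import *
im=viewer.read_camera("top")
for R in (10,14,18):
    c,s=near(im,"top",(126,227),R); print(c,s,solve("top",c,23,55.9,56))
cv2.imwrite("pics/cream.png",cv2.resize(im[200:260,95:175],None,fx=8,fy=8))
from scipy.spatial.transform import Rotation as T
print(T.from_rotvec(monitor.get_obs()["eef_rot"]).as_matrix().round(3))
E
```

```text
[126.20967742 226.67204301] [116 216  22  23 372] [434.8329744  254.99235983]
[126.37789203 226.65552699] [116 216  23  24 389] [434.86766694 254.65746477]
[126.47115385 226.93028846] [116 215  23  26 416] [434.31530291 254.45315637]
[[-0.942  0.335 -0.   ]
 [ 0.335  0.942 -0.001]
 [ 0.    -0.001 -1.   ]]
```

Emit:
send_rows --pt "0 0 0.18 0 0 0 -0.5" --pt "0 0 0.36 0 0 0 -0.5" --pt "0 0 0.54 0 0 0 -0.5" --pt "0 0 0.72 0 0 0 -0.5" --pt "0 0 0.9 0 0 0 -0.5"

```text
time: 0.82
tcp_pos: [209.5, 588.7, 231.1]
eef_rot: [1.835, 2.55, -0.001]
contact_force: [-0.4, -0.1, 0.7]
gripper_width: 64.1
grasp_force: 0.0
```

Emit:
send_rows --pt "0 0 0.165 0 0 0 -0.5" --pt "0 0 0.33 0 0 0 -0.5" --pt "0 0 0.33 0 0 0 -0.5"

```text
time: 1.2
tcp_pos: [209.4, 588.8, 231.1]
eef_rot: [2.222, 2.221, -0.0]
contact_force: [0.4, 0.0, -0.2]
gripper_width: 64.0
grasp_force: 0.0
```

View pics/cream.png

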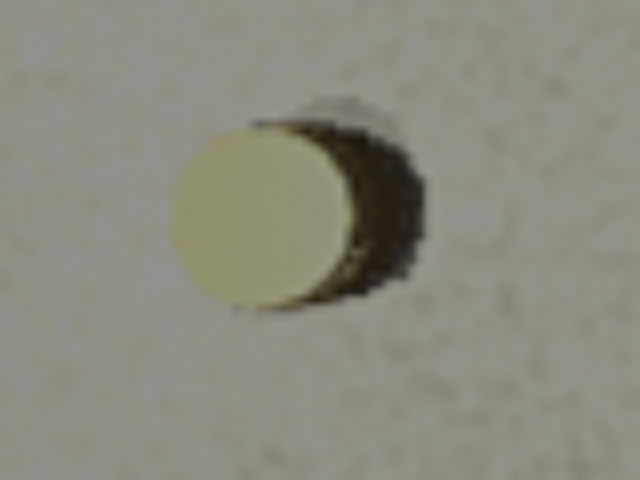

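The crop shows the cream lid spanning about (172–352, 125–308), so its centre is near (127.2, 227). That puts the jar at about (435, 253.7).

Emit:
send_rows --pt "0 0 0 -45 30 15 -0.5" --pt "0 0 0 -90 60 30 -0.5" --pt "0 0 0 -135 90 45 -0.5" --pt "0 0 0 -180 120 60 -0.5" --pt "0 0 0 -225 150 75 -0.5"

```text
time: 1.82
tcp_pos: [360.1, 362.3, 156.0]
eef_rot: [2.217, 2.226, 0.001]
contact_force: [0.8, -0.3, 0.4]
gripper_width: 64.2
grasp_force: 0.0
```

Emit:
send_rows --pt "0 0 0 -40 27 15 -0.5" --pt "0 0 0 -80 54 30 -0.5" --pt "0 0 0 -110 75.5 40 -0.5" --pt "0 0 0 -110 75.5 40 -0.5" --pt "0 0 0 -110 75.5 40 -0.5"

```text
time: 2.45
tcp_pos: [434.5, 253.8, 116.4]
eef_rot: [-2.22, -2.223, 0.0]
contact_force: [0.4, 0.5, 0.3]
gripper_width: 63.9
grasp_force: 0.0
```

```bash
python3 - <<'E'
from h import *
print(monitor.get_obs()["tcp_pos"])
im=viewer.read_camera("side")
cv2.imwrite("pics/s1.png",cv2.resize(im[80:240,140:360],None,fx=3.5,fy=3.5))
print(proj("side",[[435,253.7,56],[435,253.7,0]]))
E
```

```text
[434.50462687 253.82105086 116.36306983]
[[210.49267967 160.88706722]
 [211.02912305 176.96464513]]
```

View pics/s1.png

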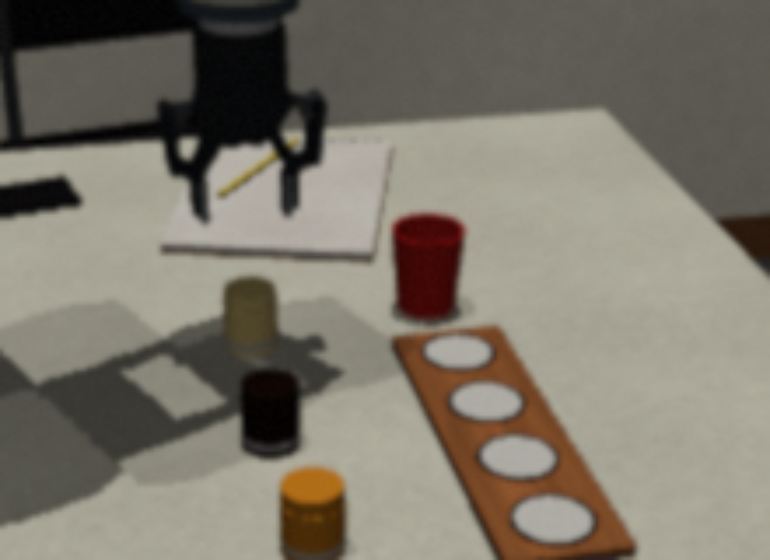

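The gripper is centred above the cream jar at (250,315). The side-view projection agrees to about 1 px, so I'll descend and grip.

Emit:
send_rows --pt "0 0 0 0 0 40 -0.5" --pt "0 0 0 0 0 80 -0.5" --pt "0 0 0 0 0 104 -0.5" --pt "0 0 0 0 0 104 -0.5" --pt "0 0 0 0 0 104 1"

```text
time: 3.12
tcp_pos: [434.8, 254.3, 13.2]
eef_rot: [2.221, 2.222, 0.002]
contact_force: [-4.8, -0.2, 23.7]
gripper_width: 47.1
grasp_force: 22.3
```

Emit:
send_rows --pt "0 0 0 0 0 0 1" --pt "0 0 0 0 0 0 1" --pt "0 0 0 0 0 0 1" --pt "0 0 0 0 0 0 1"

```text
time: 3.62
tcp_pos: [435.2, 254.2, 13.5]
eef_rot: [2.222, 2.22, 0.003]
contact_force: [-2.4, 3.1, 11.1]
gripper_width: 46.4
grasp_force: 62.4
```

Emit:
send_rows --pt "0 0 0 0 0 -30 1" --pt "0 0 0 0 0 -60 1" --pt "0 0 0 -25 58 -60 1" --pt "0 0 0 -50 115 -60 1" --pt "0 0 0 -73 170 -60 1"

```text
time: 4.25
tcp_pos: [606.6, 179.6, 73.5]
eef_rot: [2.222, 2.22, 0.002]
contact_force: [-0.0, 0.9, -0.3]
gripper_width: 46.5
grasp_force: 62.0
```

Emit:
send_rows --pt "0 0 0 0 0 0 1" --pt "0 0 0 0 0 0 1"

```text
time: 4.5
tcp_pos: [604.1, 180.4, 72.6]
eef_rot: [-2.223, -2.22, 0.0]
contact_force: [-1.1, 0.4, -0.8]
gripper_width: 46.2
grasp_force: 62.1
```

```bash
python3 - <<'E'
from h import *
t=monitor.get_obs()["tcp_pos"];print(t, monitor.get_obs()["grasp_force"])
im=viewer.read_camera("side")
cv2.imwrite("pics/s2.png",cv2.resize(im[80:240,180:340],None,fx=3.6,fy=3.6))
E
```

```text
[604.11034484 180.40866498  72.58204018] 62.10687518119812
```

View pics/s2.png

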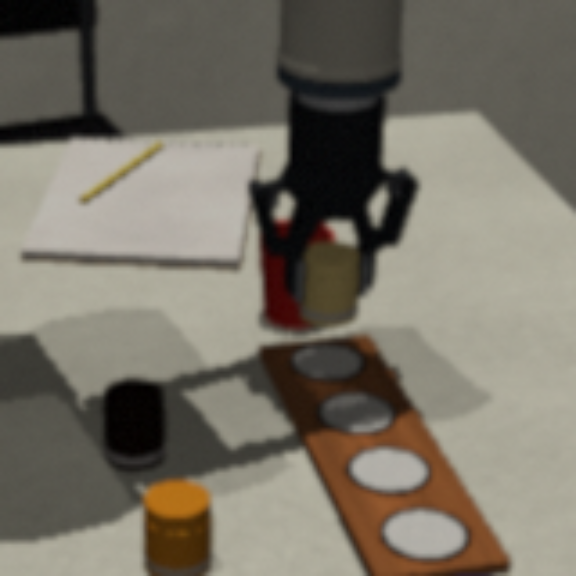

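The cream jar is held upright at (330,283), above mark 1 at (328,362). I'll lower it and release.

Emit:
send_rows --pt "0 0 0 0 0 25 1" --pt "0 0 0 0 0 40 1" --pt "0 0 0 0 0 47 1" --pt "0 0 0 0 0 47 1" --pt "0 0 0 0 0 47 1"

```text
time: 5.18
tcp_pos: [604.6, 180.6, 25.6]
eef_rot: [2.222, 2.221, 0.0]
contact_force: [-0.6, 0.0, -0.4]
gripper_width: 46.2
grasp_force: 63.7
```

Emit:
send_rows --pt "0 0 0 0 0 0 0" --pt "0 0 0 0 0 0 -0.5" --pt "0 0 0 0 0 0 -0.5" --pt "0 0 0 0 0 -40 -0.5" --pt "0 0 0 0 0 -95 -0.5"

```text
time: 5.8
tcp_pos: [603.7, 180.2, 120.3]
eef_rot: [-2.222, -2.219, 0.004]
contact_force: [1.1, 0.1, -0.4]
gripper_width: 64.1
grasp_force: 0.0
```

Emit:
send_rows --pt "0 0 0 -48 -35 0 -0.5" --pt "0 0 0 -96 -71 0 -0.5" --pt "0 0 0 -144 -106 0 -0.5" --pt "0 0 0 -192 -142 0 -0.5" --pt "0 0 0 -236 -174.4 0 -0.5"

```text
time: 6.42
tcp_pos: [428.7, -56.6, 120.5]
eef_rot: [2.222, 2.22, 0.0]
contact_force: [0.4, -0.8, -0.2]
gripper_width: 64.1
grasp_force: 0.0
```

Emit:
send_rows --pt "0 0 0 0 0 0 -0.5" --pt "0 0 0 0 0 40 -0.5" --pt "0 0 0 0 0 80 -0.5" --pt "0 0 0 0 0 108 -0.5" --pt "0 0 0 0 0 108 -0.5"

```text
time: 7.05
tcp_pos: [429.5, -54.8, 11.1]
eef_rot: [-2.22, -2.219, 0.002]
contact_force: [0.1, -1.1, 0.5]
gripper_width: 63.9
grasp_force: 0.0
```

Emit:
send_rows --pt "0 0 0 0 0 0 1" --pt "0 0 0 0 0 0 1" --pt "0 0 0 0 0 0 1" --pt "0 0 0 0 0 0 1" --pt "0 0 0 0 0 0 1"

```text
time: 7.68
tcp_pos: [430.7, -55.5, 13.3]
eef_rot: [2.221, 2.219, 0.002]
contact_force: [0.2, 2.0, 13.2]
gripper_width: 46.7
grasp_force: 62.7
```

```bash
python3 - <<'E'
from h import *
im=viewer.read_camera("top")
c,s=near(im,"top",np.array((255,222-12))/1.5,16); print(c,s,solve("top",c,23,67.9,68))
cv2.imwrite("pics/t3.png",cv2.resize(im[110:270,100:320],None,fx=3.5,fy=3.5))
E
```

```text
[164.68011527 143.61959654] [155 133  21  22 347] [603.46442435 179.35752549]
```

View pics/t3.png

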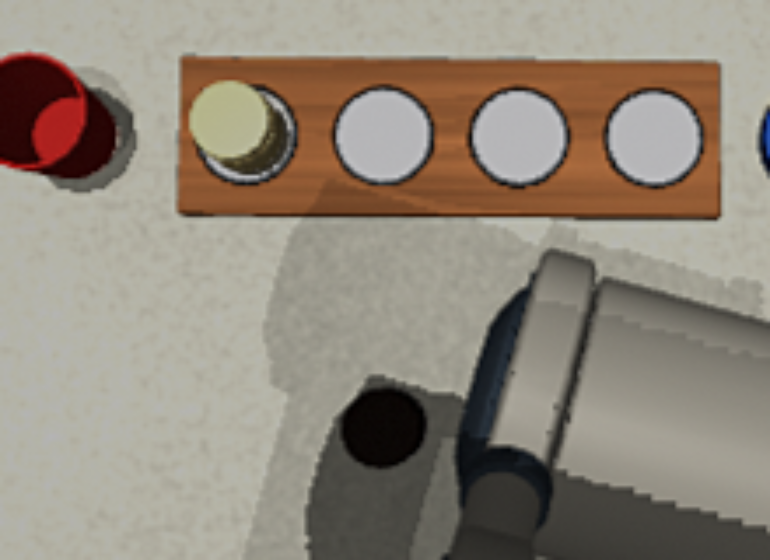

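Cream stands on mark 1 at about (230,122), with its lid leaning outward through perspective, about 2 mm from centre. Yellow is gripped.

Emit:
send_rows --pt "0 0 0 0 0 -30 1" --pt "0 0 0 0 0 -60 1" --pt "0 0 0 38 44 -60 1" --pt "0 0 0 76 88 -60 1" --pt "0 0 0 114 132 -60 1"

```text
time: 8.35
tcp_pos: [563.6, 59.9, 73.3]
eef_rot: [2.222, 2.22, 0.001]
contact_force: [0.1, -1.0, -1.8]
gripper_width: 46.0
grasp_force: 62.3
```

Emit:
send_rows --pt "0 0 0 38 44 0 1" --pt "0 0 0 38 44 0 1" --pt "0 0 0 38 44 25 1" --pt "0 0 0 38 44 40 1" --pt "0 0 0 38 44 47 1"

```text
time: 8.98
tcp_pos: [605.4, 96.1, 25.1]
eef_rot: [-2.222, -2.219, 0.001]
contact_force: [-28.2, -1.5, 101.6]
gripper_width: 46.4
grasp_force: 73.0
```

Emit:
send_rows --pt "0 0 0 0 0 0 1" --pt "0 0 0 0 0 0 1" --pt "0 0 0 0 0 0 0" --pt "0 0 0 0 0 0 -0.5" --pt "0 0 0 0 0 0 -0.5"

```text
time: 9.6
tcp_pos: [606.2, 96.4, 25.4]
eef_rot: [2.222, 2.22, 0.0]
contact_force: [0.1, 0.3, 0.7]
gripper_width: 64.4
grasp_force: 0.0
```

Emit:
send_rows --pt "0 0 0 0 0 -40 -0.5" --pt "0 0 0 0 0 -95 -0.5"

```text
time: 9.85
tcp_pos: [605.2, 96.4, 120.3]
eef_rot: [-2.221, -2.219, 0.003]
contact_force: [1.8, -0.2, 0.3]
gripper_width: 63.9
grasp_force: 0.0
```

The touchdown peaked at about 100 N, so I'll lower the next jars more slowly and slightly higher. Brown is next.

Emit:
send_rows --pt "0 0 0 -54 -27 0 -0.5" --pt "0 0 0 -108 -54 0 -0.5" --pt "0 0 0 -162 -81 0 -0.5" --pt "0 0 0 -216 -108 0 -0.5" --pt "0 0 0 -270 -136 0 -0.5"

```text
time: 10.48
tcp_pos: [469.0, -175.0, 120.5]
eef_rot: [2.222, 2.22, 0.0]
contact_force: [1.5, -0.9, 0.0]
gripper_width: 64.4
grasp_force: 0.0
```

Emit:
send_rows --pt "0 0 0 -54 -27.3 0 -0.5" --pt "0 0 0 -54 -27.3 0 -0.5" --pt "0 0 0 -54 -27.3 0 -0.5"

```text
time: 10.85
tcp_pos: [442.5, -227.3, 120.3]
eef_rot: [-2.224, -2.219, -0.0]
contact_force: [0.1, 0.8, -0.4]
gripper_width: 64.1
grasp_force: 0.0
```

```bash
python3 - <<'E'
from h import *
print(monitor.get_obs()["tcp_pos"])
im=viewer.read_camera("side")
cv2.imwrite("pics/s4.png",cv2.resize(im[120:330,180:360],None,fx=2.8,fy=2.8))
im=viewer.read_camera("top")
for uv,z in [((165,143),68),((208,144),68),((208,232),56)]:
    c,s=near(im,"top",uv,16); print(c,s,solve("top",c,23,z-.1,z))
E
```

```text
[ 442.47375414 -227.33276011  120.34339332]
[164.56446991 143.58166189] [154 133  22  22 349] [603.53951385 179.59235677]
[205.82248521 142.85798817] [196 133  21  21 338] [606.08810394  96.19052236]
[208.07449857 231.91117479] [198 221  21  23 349] [424.91745902  89.9907278 ]
```

View pics/s4.png

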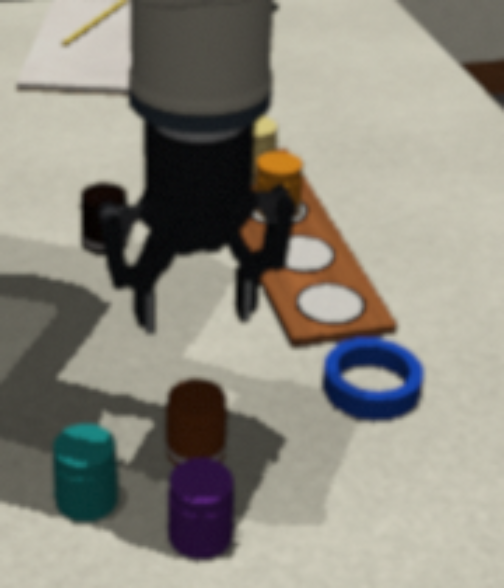

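Yellow is on mark 2 within 1 mm, and the gripper is centred over brown at (196,420), clear of the purple and turquoise jars.

Emit:
send_rows --pt "0 0 0 0 0 40 -0.5" --pt "0 0 0 0 0 80 -0.5" --pt "0 0 0 0 0 100 -0.5" --pt "0 0 0 0 0 108 -0.5" --pt "0 0 0 0 0 108 -0.5"

```text
time: 11.58
tcp_pos: [442.8, -226.8, 12.3]
eef_rot: [-2.221, -2.221, 0.0]
contact_force: [0.7, 0.1, -0.2]
gripper_width: 64.5
grasp_force: 0.0
```

Emit:
send_rows --pt "0 0 0 0 0 0 1" --pt "0 0 0 0 0 0 1" --pt "0 0 0 0 0 0 1" --pt "0 0 0 0 0 0 1" --pt "0 0 0 0 0 0 1"

```text
time: 12.2
tcp_pos: [443.1, -227.5, 13.4]
eef_rot: [2.221, 2.219, 0.001]
contact_force: [0.3, 3.0, 7.0]
gripper_width: 46.7
grasp_force: 60.8
```

Emit:
send_rows --pt "0 0 0 0 0 -30 1" --pt "0 0 0 0 0 -60 1" --pt "0 0 0 48 33 -60 1" --pt "0 0 0 96 66 -60 1" --pt "0 0 0 144 99 -60 1"

```text
time: 12.82
tcp_pos: [542.9, -82.0, 73.4]
eef_rot: [2.222, 2.219, 0.001]
contact_force: [-0.1, -0.9, 0.1]
gripper_width: 46.7
grasp_force: 61.8
```

Emit:
send_rows --pt "0 0 0 48 33 0 1" --pt "0 0 0 94.5 64 0 1" --pt "0 0 0 94.5 64 0 1" --pt "0 0 0 94.5 64 20 1" --pt "0 0 0 94.5 64 35 1"

```text
time: 13.45
tcp_pos: [605.3, 10.5, 37.2]
eef_rot: [2.223, 2.22, 0.0]
contact_force: [0.3, 0.1, -1.1]
gripper_width: 46.5
grasp_force: 61.9
```

Emit:
send_rows --pt "0 0 0 0 0 6 1" --pt "0 0 0 0 0 9 1" --pt "0 0 0 0 0 10.5 1" --pt "0 0 0 0 0 11.5 1" --pt "0 0 0 0 0 11.5 1"

```text
time: 14.08
tcp_pos: [605.8, 10.9, 26.0]
eef_rot: [2.222, 2.22, 0.0]
contact_force: [0.8, -0.2, -0.3]
gripper_width: 46.2
grasp_force: 61.9
```

Emit:
send_rows --pt "0 0 0 0 0 0 0" --pt "0 0 0 0 0 0 -0.5" --pt "0 0 0 0 0 0 -0.5" --pt "0 0 0 0 0 -40 -0.5" --pt "0 0 0 0 0 -94.5 -0.5"

```text
time: 14.7
tcp_pos: [604.8, 11.0, 120.4]
eef_rot: [-2.221, -2.219, 0.003]
contact_force: [1.0, -0.4, -0.6]
gripper_width: 64.1
grasp_force: 0.0
```

Emit:
send_rows --pt "0 0 0 20 -46 0 -0.5" --pt "0 0 0 40 -92 0 -0.5" --pt "0 0 0 60 -138 0 -0.5" --pt "0 0 0 78.5 -181.5 0 -0.5" --pt "0 0 0 78.5 -181.5 0 -0.5"

```text
time: 15.32
tcp_pos: [420.9, 90.5, 120.4]
eef_rot: [-2.22, -2.221, 0.003]
contact_force: [0.2, -0.6, -0.6]
gripper_width: 64.1
grasp_force: 0.0
```

Emit:
send_rows --pt "0 0 0 0 0 40 -0.5" --pt "0 0 0 0 0 80 -0.5" --pt "0 0 0 0 0 100 -0.5" --pt "0 0 0 0 0 108 -0.5" --pt "0 0 0 0 0 108 -0.5"

```text
time: 15.95
tcp_pos: [424.7, 89.5, 12.3]
eef_rot: [2.223, 2.22, -0.0]
contact_force: [-0.4, -0.2, 0.4]
gripper_width: 63.6
grasp_force: 0.0
```

Emit:
send_rows --pt "0 0 0 0 0 0 1" --pt "0 0 0 0 0 0 1" --pt "0 0 0 0 0 0 1" --pt "0 0 0 0 0 0 1" --pt "0 0 0 0 0 0 1"

```text
time: 16.58
tcp_pos: [424.9, 89.6, 13.3]
eef_rot: [2.222, 2.22, 0.002]
contact_force: [-0.4, -1.0, 5.5]
gripper_width: 46.5
grasp_force: 60.7
```

Emit:
send_rows --pt "0 0 0 0 0 -35 1" --pt "0 0 0 0 0 -75 1" --pt "0 0 0 -50 0 -75 1" --pt "0 0 0 -100 20 -75 1" --pt "0 0 0 -140 55 -75 1"

```text
time: 17.2
tcp_pos: [479.1, -52.2, 88.4]
eef_rot: [2.223, 2.219, 0.001]
contact_force: [1.1, -0.1, -0.7]
gripper_width: 46.5
grasp_force: 62.0
```

Emit:
send_rows --pt "0 0 0 -24 40 0 1" --pt "0 0 0 -24 85 0 1" --pt "0 0 0 -24 126.5 0 1" --pt "0 0 0 -24 126.5 0 1" --pt "0 0 0 -24 126.5 30 1"

```text
time: 17.82
tcp_pos: [607.0, -74.8, 59.3]
eef_rot: [2.22, 2.218, 0.004]
contact_force: [0.0, 0.3, -1.6]
gripper_width: 46.6
grasp_force: 62.1
```

Emit:
send_rows --pt "0 0 0 0 0 18 1" --pt "0 0 0 0 0 25 1" --pt "0 0 0 0 0 29 1" --pt "0 0 0 0 0 31.5 1" --pt "0 0 0 0 0 31.5 1"

```text
time: 18.45
tcp_pos: [605.8, -74.6, 26.1]
eef_rot: [2.222, 2.22, 0.0]
contact_force: [0.2, -0.4, -1.1]
gripper_width: 46.6
grasp_force: 62.1
```

Emit:
send_rows --pt "0 0 0 0 0 0 0" --pt "0 0 0 0 0 0 -0.5" --pt "0 0 0 0 0 0 -0.5" --pt "0 0 0 0 0 -40 -0.5" --pt "0 0 0 0 0 -95 -0.5"

```text
time: 19.08
tcp_pos: [604.7, -74.4, 120.8]
eef_rot: [-2.221, -2.219, 0.002]
contact_force: [1.2, -0.3, -0.5]
gripper_width: 64.1
grasp_force: 0.0
```

Emit:
send_rows --pt "0 0 0 -20 -50 -20 -0.5" --pt "0 0 0 -40 -100 -40 -0.5" --pt "0 0 0 -60 -150 -60 -0.5" --pt "0 0 0 -60 -150 -60 -0.5" --pt "0 0 0 -60 -150 -60 -0.5"

```text
time: 19.7
tcp_pos: [456.0, -134.6, 181.0]
eef_rot: [2.223, 2.219, 0.001]
contact_force: [0.6, 0.9, 0.5]
gripper_width: 64.0
grasp_force: 0.0
```

```bash
python3 - <<'E'
from h import *
im=viewer.read_camera("top")
for uv,z in [((165,143),68),((206,143),68),((247,143),68),((288,143),68)]:
    c,s=near(im,"top",uv,16); print(c,s,solve("top",c,23,z-.1,z))
cv2.imwrite("pics/t5.png",cv2.resize(im[100:300,80:420],None,fx=2.2,fy=2.2))
cv2.imwrite("pics/s5.png",cv2.resize(viewer.read_camera("side")[120:340,180:400],None,fx=2.6,fy=2.6))
E
```

```text
[164.70977011 143.61494253] [155 133  21  22 348] [603.47475211 179.29804528]
[205.86510264 142.8797654 ] [196 133  21  21 341] [606.04420154  96.10322337]
[229.24524941 148.71496437] [ 151  127  154   44 3368] [594.57615612  48.36730916]
[288.67045455 144.89488636] [278 135  23  21 352] [604.00014817 -73.46262268]
```

View pics/t5.png

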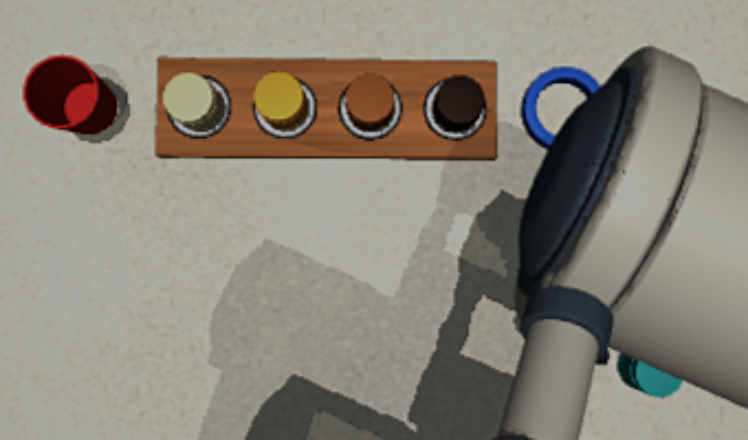

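View pics/s5.png

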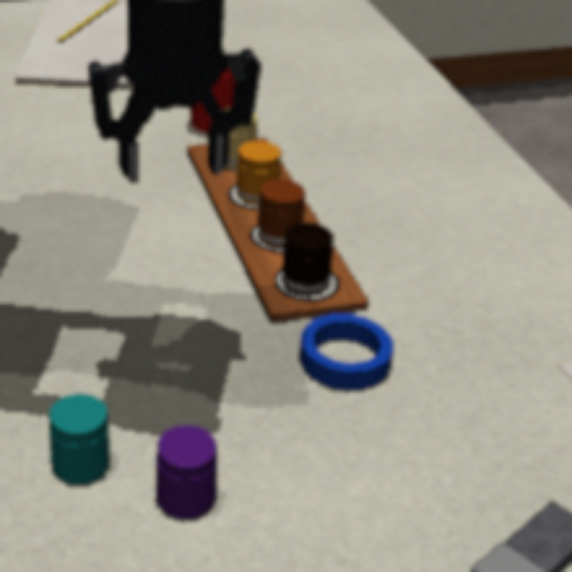

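All four jars stand upright on their marks in the right order, in the top view at (188,97), (280,97), (370,98) and (460,103). Each is within about 2 mm of centre where I could measure. The cup and tape haven't been moved, and the gripper is open and clear.

```bash
python3 -c "
from station import robot; print(robot.job_done())"
```

```text
the job is handed in; nothing more can be done
None
```

I handed the job in with the cream, yellow, brown and umber jars released and upright on marks 1–4 from cup to tape: three measured within about 2 mm of centre, brown checked by eye only; yellow's touchdown spiked to about 105 N against the 120 N limit.

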